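# Clamp the sugar mill's lid and start it on medium

## Robot

A 6-joint arm with a two-finger parallel gripper is mounted at the origin on the work surface. World frame = base frame: x ahead of the robot, y to its left, z up, the work surface at z = 0. Lengths are in m, angles in rad, forces in N, time in s.
With the tool pointing down it reaches from about 0.275 to 0.975 m from the base axis. Payload 8.4 kg.
Tool frame: the origin (TCP) lies at the very end of the fingers, on their centre line; the grasp point (between the pads) lies 19 mm behind it; z points along the fingers, y is the line along which they close (so a half turn about z gives the same grasp; the last joint's range is limited). The gripper opens to 92 mm and grips with 3 to 60 N. Pads are 20 mm wide; open, the fingers measure 128 mm over their backs; the gripper's body (75 mm by 189 mm) begins 69 mm behind the grasp point.
Start: joints at [1.162, 0.353, 1.633, -0, 1.155, -0.002], TCP at [0.247, 0.574, 0.215] pointing down, gripper open.
Joint ranges: [-2.63, 2.63], [-0.92, 2.1], [0.06, 2.66], [-1.3, 4.44], [0, 2.69], [-3.02, 3.02]. Speed limits (rad/s): [2.22, 2.22, 2.79, 3.14, 3.14, 3.14].

## Interface

Orientations are given as a unit quaternion [w, x, y, z].
In Python, from rig import manip gives the robot as it stands.
- The arm moves only by the tool play_rows, never from a script. Its argument "targets" is a list of rows, each an object of numbers: "dx", "dy", "dz": the shift along the tool's x, y, z in mm; "roll": the turn about the tool's z in rad. A call has exactly 10 rows; each row shifts and turns the commanded pose from where the row before left it, along the tool's axes as they then stand; what a row does not reach is not made up. A row lasts 1/8 s, in which the tool goes at most 62.5 mm and 10.7 degrees, less where a joint would pass 70% of its speed; a pose out of reach is approached as far as the arm can. A call is refused whole if a number of a shift passes 62.5 or a number of a turn 0.188, either way. A call with a gripper value outside its range is refused whole. "grip" is the finger opening in mm, from 0 to 91.9, set as the call begins (left out, the last holds). The fingers move at their own pace and stop on an object; "squeeze" is the grip in N (left out, the last holds). Time passes only in rows, so rows that do not move let the fingers close, or fill a call up. It gives the time, the measured TCP pose, the force, the opening and the grip force at its end, in the units of the state.
- manip.get_obs(): the state, without advancing time (a new reading comes with each control period).
- manip.read_camera(name): name is "scene" or "side" or "wrist"; returns the picture (400x640x3 uint8, red, green, blue); there is no depth.
- manip.get_calibration(name): a dict with "mtx" (3x3 intrinsics, pixels), "extrinsics" (4x4, takes a point from world to camera coordinates); the wrist camera has in their place "mount" (4x4, takes a point from camera to tool coordinates, whose origin is the TCP and whose axes are the flange's). Camera axes: x right, y up, looking along -z (the intrinsics and any distortion apply to the point x, -y, -z); pixel columns grow to the right and rows downward; lengths in m; the calibration is good to about 2 mm. A picture is of the moment at which its call begins: read the wrist's pose just before it. get_calibration takes no time and is no camera call.
- manip.finish_job(): hands the job in; it is judged then, once.
The state is a dict: "clock": time; "joints": joint angles; "qd": joint speeds; "joint_efforts": joint torques, N m; "position": TCP position; "tcp_rot": TCP orientation; "ft_force": force on the tool from outside, world axes, zero at the start; "wrist_torque": the same for the moment, N m; "gripper_width": opening from 0.0 (shut) to 1.0 (fully open); "finger_force": force on a finger pad.
Only numpy, scipy, OpenCV 4.12 (cv2) and the standard library are available. Lean on these libraries where they do the work, as an engineer would, in place of code of your own. Each camera call takes 0.05 s, during which the arm holds its last target. There are 200 camera calls.

## Task

The sugar is in the mill and its lid is down but not clamped. Swing the wire loop of the front draw latch over the keeper hook on the lid and snap the lever right down over centre; only then start the mill on medium by pressing the cream key with two dots until it stays down by itself and the red stop key pops up, the one-dot and three-dot keys staying up. Leave the things standing beside the mill where they are.

Things in the scene. Friction and masses are not known exactly. Their poses are not given: they have to be found in the camera images.
- mill: Electric sugar mill, does not shift: green housing 190 mm wide, 130 high; steel drum 170 mm across up to 205 mm; steel lid up to 264 mm, black knob up to 290 mm. Origin on the worktop under the drum's axis, z up; its front (latch, key panel) faces its own -x, towards the robot within about 20 degrees. Flat front of drum and lid at x = -88 mm.
- console_edge (a point): Middle of the key panel's upper edge, at (-108, 0, 95) mm in the mill's frame. The console in front of the housing is 176 mm wide: flat at 95 mm height from the drum to this edge, then the key panel slopes down at 38 degrees to 28 mm height at x = -194 mm; foremost edge at x = -200 mm. Latch and drum rise behind it.
- latch_pivot (a point): Lever pivot of the draw latch on the drum's front, at (-108, 0, 170) mm in the mill's frame; its axis is the mill's y.
- latch_lever (a joint): Angle of the steel latch lever: 0 straight up, 1.57 straight out to the front (mill -x), 3.14 straight down. Range 0 to 3.21; starts at 0.6 to 0.95 and stays where it is left (1 N moves its end). With the loop hooked, the loop's springs resist from 2.3 rad, up to about 9 N at 46 mm from the pivot; past dead centre at about 2.95 it snaps by itself to its stop at 3.21.
- lever_end (a point): Middle of the lever's free end, 55 mm from the pivot. The lever is a plate 30 mm wide (mill y) and 6 mm thick.
- latch_bail (a joint): Angle of the wire loop to the lever, about its hinge on the lever 18 mm from the pivot (axis parallel). 0 = folded along the lever (start), bar beyond the lever's end; grows as it tips up and back towards the lid; upright when equal to the lever angle. It swings almost freely and falls to the side it leans to: outward onto the lever, inward against the lid above the keeper, behind its lip.
- loop_bar (a point): Middle of the loop's cross bar: round steel, 8 mm thick, 44 mm long along the mill's y, 66 mm from the loop's hinge, on two sprung legs 44 mm apart that pass either side of the lever. With the loop leaning on the lid, swinging the lever down without a jerk draws the bar into the keeper.
- keeper (a point): Seat in the keeper, at (-96, 0, 220) mm in the mill's frame: the bar's centre when hooked. The keeper is an upturned hook 16 mm wide on the lid's front: floor at 216 mm height, lip 4 mm thick at x = -100 to -104 mm with its top at 225 mm. The bar must come down between lip and lid.
- key_stop (a joint): Travel of the red stop key in m, 0 = up; starts latched down at 0.0095. All four keys are alike: range 0 to 0.012 (hard bottom); pressing takes about 4 to 5 N; pushed past 0.010 and let go, a key stays latched at 0.0095; on the way down it shifts a locking bar that frees the key that was down, which springs up.
- key_one (a joint): Travel of the cream one-dot key (coarse), m; starts up at 0.
- key_two (a joint): Travel of the cream two-dot key (medium), m; starts up at 0.
- key_three (a joint): Travel of the cream three-dot key (fine), m; starts up at 0.
- key_stop_top (a point): Middle of the red key's top face. Four keys side by side, 34 mm apart along the mill's y, from +y to -y: red stop, one, two, three dots. Caps 30 mm wide (mill y), 64 mm long up the slope; up, they stand 16 mm proud of the panel. Site z = panel normal, 38 degrees off vertical towards the mill's front (keys travel along -z); x points up the slope.
- key_one_top (a point): Middle of the top face of the one-dot key, axes as above.
- key_two_top (a point): Middle of the top face of the two-dot key, axes as above.
- key_three_top (a point): Middle of the top face of the three-dot key, axes as above.
- scraper: Yellow plastic dough scraper lying flat, 120 x 85 x 10 mm; bystander. Origin under its middle.
- mug: Cream enamel mug, 82 mm across, 85 mm high; bystander. Origin under its middle.
- sugar_pot: White ceramic sugar pot with a blue flip-top lid, 94 mm across, 105 mm high; bystander. Origin under its middle.
- wheel_holder: Steel pastry wheel holder, 85 x 60 mm foot, with a pastry wheel hung in it, wooden handle up, 156 mm high; bystander. Origin under its middle.

How it is judged:
On the way, in this order (a step that is already met when the one before it is completed fails the run):
1. the loop's bar lies in the keeper (within 6 mm of its seat) and the lever has snapped down past 3.1 rad, all keys as they were (value of joint latch_lever above 3.1 rad and distance between loop_bar and keeper below 0.006 m and value of joint key_stop above 0.0085 m), for 0.3 s.
2. with the lid clamped, the two-dot key is down (8.5 mm or more) and the other three keys are up (under 2 mm) (value of joint latch_lever above 3.1 rad and distance between loop_bar and keeper below 0.006 m and value of joint key_two above 0.0085 m and value of joint each of key_stop, key_one, key_three below 0.002 m), for 0.2 s.
At the end, for the whole second after the job is handed in: Loop bar within 6 mm of the keeper's seat and lever past 3.1 rad; two-dot key latched down at 8.5 mm or more; red, one-dot and three-dot keys up, under 2 mm; bystanders at rest, none moved more than 25 mm (all of step 2 and linear speed of each of scraper, mug, sugar_pot, wheel_holder below 0.02 m/s); the robot touches nothing.
It fails at once if a speed key was pushed down (more than 6 mm) while the lid was not clamped (value of joint any of key_one, key_two, key_three above 0.006 m and not (value of joint latch_lever above 3.1 rad and distance between loop_bar and keeper below 0.006 m)).
It fails at once if the scraper was moved more than 25 mm (distance of scraper from where it was at the start of the episode above 0.025 m).
It fails at once if the mug was moved more than 25 mm (distance of mug from where it was at the start of the episode above 0.025 m).
It fails at once if the sugar pot was moved more than 25 mm (distance of sugar_pot from where it was at the start of the episode above 0.025 m).
It fails at once if the pastry wheel holder was moved more than 25 mm (distance of wheel_holder from where it was at the start of the episode above 0.025 m).
It also fails if it takes over 59 s, if anything falls off the work surface, if the arm or the gripper's body presses on something with over 40 N, if the wrist force passes 120 N, or if a joint passes its speed limit or range.

## Working session

There is one attempt and no reset: what is moved stays moved. The work goes in short steps, Python scripts to look and compute and a tool call to move; the robot and the scene stay as the last step left them, time stands still between calls to the robot, and variables do not carry over. Pictures are saved under pics/ and viewed, at most 11 in all, crops included, and the job is handed in when it is done.

Besides the shell and the picture viewer there is one more tool, called as name([rows], argument=value, ...), one row to a line, values as JSON. play_rows: Moves the arm, as the interface text tells. Its arguments: {"type":"object","properties":{"targets":{"type":"array","items":{"type":"object","properties":{"dx":{"type":"number"},"dy":{"type":"number"},"dz":{"type":"number"},"roll":{"type":"number"}}}},"grip":{"type":"number"},"squeeze":{"type":"number"}},"required":["targets"]}

```bash
ls; mkdir -p pics
python3 - <<'E'
from rig import manip
import cv2,numpy as np
o=manip.get_obs();print(o['clock'],o['position'],o['tcp_rot'],o['gripper_width'])
for n in['scene','side']:
    im=manip.read_camera(n);cv2.imwrite(f'pics/{n}0.png',im[:,:,::-1])
    c=manip.get_calibration(n);print(n,{k:np.round(v,4).tolist() if not isinstance(v,str) else v for k,v in c.items()})
c=manip.get_calibration('wrist');print({k:np.round(v,4).tolist() for k,v in c.items()})
E
```

```text
pics
0.0 [0.24709867 0.57353734 0.21387462] [-1.36209042e-04  2.02000200e-01  9.79385247e-01 -6.62067960e-04] 1.003666705516975
scene {'mtx': [[369.5091, 0.0, 320.9899], [0.0, 369.5091, 201.0212], [0.0, 0.0, 1.0]], 'extrinsics': [[0.9489, 0.3157, -0.0004, -0.6407], [-0.2582, 0.7766, 0.5746, 0.0533], [0.1817, -0.5451, 0.8184, -1.1593], [0.0, 0.0, 0.0, 1.0]]}
side {'mtx': [[415.57, 0.0, 318.5337], [0.0, 415.57, 205.6286], [0.0, 0.0, 1.0]], 'extrinsics': [[0.9181, -0.396, -0.0133, -0.5594], [0.2967, 0.6648, 0.6856, -0.3509], [-0.2627, -0.6334, 0.7279, -0.9312], [0.0, 0.0, 0.0, 1.0]]}
{'mtx': [[343.0646, 0.0, 323.6167], [0.0, 343.0646, 203.3174], [0.0, 0.0, 1.0]], 'mount': [[0.0003, 0.9717, 0.2362, 0.0676], [1.0, -0.0005, 0.0006, -0.0005], [0.0007, 0.2362, -0.9717, -0.1705], [0.0, 0.0, 0.0, 1.0]]}
```

View pics/scene0.png

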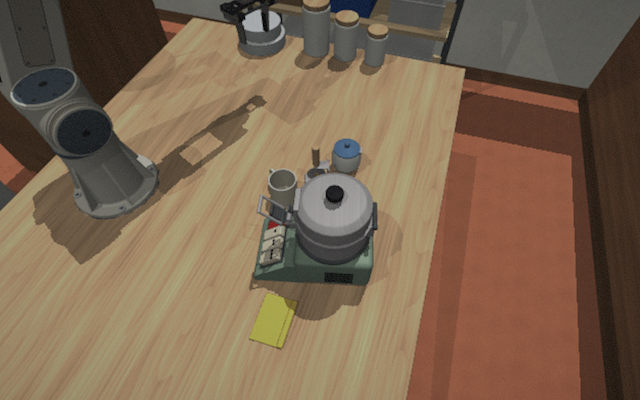

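View pics/side0.png

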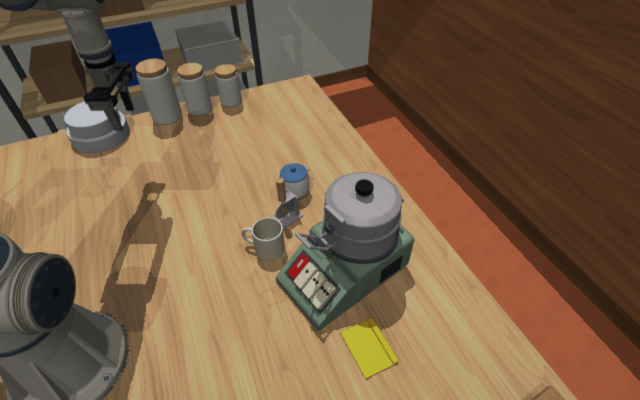

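The scene view has the mill at about (335,215), its knob at (335,193) and its keys at (270,245). The mug (283,190), wheel holder (316,170) and pot (346,155) are on its +y side, and the scraper (274,320) is on its -y side. The side view has the knob at (364,187), the red key at (299,266) and the mug at (267,240).

```bash
cat > h.py <<'E'
import numpy as np,cv2
from rig import manip
from scipy.spatial.transform import Rotation as R
def cam(n,obs=None):
    c=manip.get_calibration(n);K=np.array(c['mtx'])
    if n=='wrist':
        T=np.eye(4);q=obs['tcp_rot'];T[:3,:3]=R.from_quat([q[1],q[2],q[3],q[0]]).as_matrix();T[:3,3]=obs['position']
        E=np.linalg.inv(T@np.array(c['mount']))
    else:E=np.array(c['extrinsics'])
    return K,np.diag([1,-1,-1,1])@E
def P(c):return c[0]@c[1][:3]
def proj(c,X):
    X=np.atleast_2d(X);p=(P(c)@np.c_[X,np.ones(len(X))].T).T;return p[:,:2]/p[:,2:]
def onz(c,uv,z):
    K,E=c;d=E[:3,:3].T@np.linalg.solve(K,[*uv,1]);o=-E[:3,:3].T@E[:3,3];return o+d*(z-o[2])/d[2]
def tri(c1,u1,c2,u2):
    X=cv2.triangulatePoints(P(c1),P(c2),np.array(u1,float).reshape(2,1),np.array(u2,float).reshape(2,1))[:,0];return X[:3]/X[3]
def blob(m,box):
    x0,y0,x1,y1=box;k=np.zeros(m.shape,np.uint8);k[y0:y1,x0:x1]=m[y0:y1,x0:x1]
    n,l,s,c=cv2.connectedComponentsWithStats(k);i=1+np.argmax(s[1:,4]);return c[i],s[i]
E
python3 - <<'E'
from h import *
A,B=cam('scene'),cam('side')
a,b=[cv2.imread(f'pics/{n}0.png') for n in('scene','side')]
def black(i):return (i.max(2)<45).astype(np.uint8)
def red(i):h=cv2.cvtColor(i,cv2.COLOR_BGR2HSV);return (((h[...,0]<8)|(h[...,0]>172))&(h[...,1]>140)&(h[...,2]>80)).astype(np.uint8)
ka,kb=blob(black(a),(320,180,350,205)),blob(black(b),(350,175,380,200));print(ka,kb)
K=tri(A,ka[0],B,kb[0]);print('knob',K)
ra,rb=blob(red(a),(255,210,295,250)),blob(red(b),(280,245,320,290));print(ra,rb)
Rr=tri(A,ra[0],B,rb[0]);print('red',Rr)
d=K-Rr;print('yaw',np.degrees(np.arctan2(d[1],d[0])-np.arctan2(-51,161)),np.hypot(d[0],d[1]))
for n,u,z in[('mug',(283,178),.085),('holder',(316,150),.156),('pot',(346,147),.105),('scr',(274,320),.01)]:print(n,onz(A,u,z))
for n,u,z in[('mug',(267,228),.085),('pot',(294,170),.105),('scr',(370,348),.01)]:print(n,onz(B,u,z))
E
```

```text
(array([334.14937759, 193.86721992]), array([326, 186,  18,  17, 241], dtype=int32)) (array([363.95495495, 187.68918919]), array([356, 180,  17,  16, 222], dtype=int32))
knob [ 0.71171069 -0.02029975  0.28059576]
(array([271.76744186, 224.55813953]), array([268, 221,  10,   8,  43], dtype=int32)) (array([297.8       , 266.20465116]), array([288, 254,  22,  26, 215], dtype=int32))
red [ 0.54683123 -0.02544946  0.08476266]
yaw 19.36559724007112 0.16495985839330768
mug [0.51798801 0.12611207 0.085     ]
holder [0.59504684 0.1971048  0.156     ]
pot [0.66051379 0.28167941 0.105     ]
scr [ 0.63395913 -0.24038003  0.01      ]
mug [0.51688485 0.12188376 0.085     ]
pot [0.65518083 0.28271065 0.105     ]
scr [ 0.62978033 -0.24493993  0.01      ]
```

play_rows([
  {"dx":-30,"dy":-28,"dz":-15},
  {"dx":-42,"dy":-40,"dz":-15},
  {"dx":-42,"dy":-40,"dz":-15},
  {"dx":-42,"dy":-40,"dz":-15},
  {"dx":-42,"dy":-40,"dz":-15},
  {"dx":-42,"dy":-40,"dz":-11},
  {"dx":-42,"dy":-40},
  {"dx":-42,"dy":-40},
  {"dx":-42,"dy":-40},
  {"dx":-42,"dy":-40},
])

```text
invalid input
```

play_rows([
  {"dx":-38,"dy":-34},
  {"dx":-38,"dy":-34},
  {"dx":-38,"dy":-34},
  {"roll":-0.148},
  {"roll":-0.148},
  {"roll":-0.148},
  {"roll":-0.148},
  {"roll":-0.148},
  {},
  {},
])

```text
invalid input
```

Run:
```python
from h import *
o=manip.get_obs();c=cam('wrist',o);im=manip.read_camera('wrist')[:,:,::-1]
cv2.imwrite('pics/w1.png',im);np.savez('w1.npz',K=c[0],E=c[1])
x=R.from_quat(np.roll(o['tcp_rot'],-1)).as_matrix()
print(o['clock'],o['position'],np.degrees(np.arctan2(x[1,0],x[0,0])),x[:,2])
```

```text
0.1 [0.24710151 0.57354839 0.21389438] 156.6941474041443 [-5.11387326e-04 -1.24060841e-03 -9.99999100e-01]
```

View pics/w1.png

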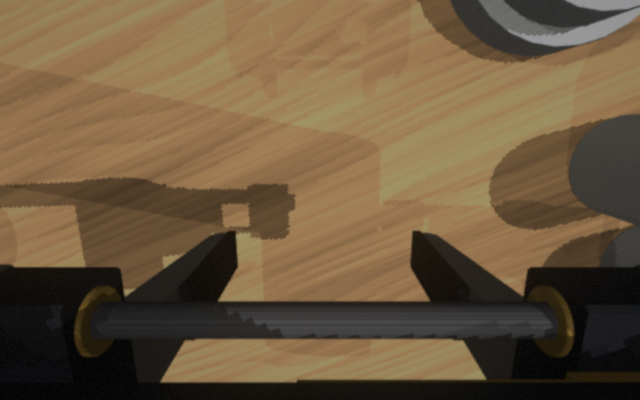

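The wrist view (before moving) shows the fingers filling the lower half of the picture, with the upper half (tool +x) free. The move calls were refused, probably because all four numbers are needed in each row.

play_rows([
  {"dx":-40,"dy":-24,"dz":-25,"roll":0},
  {"dx":-45,"dy":-28,"dz":-25,"roll":0},
  {"dx":-45,"dy":-28,"dz":-25,"roll":0},
  {"dx":-45,"dy":-28,"dz":-25,"roll":0},
  {"dx":-45,"dy":-28,"dz":-16,"roll":0},
  {"dx":-48,"dy":-31,"dz":0,"roll":0},
  {"dx":-48,"dy":-31,"dz":0,"roll":0},
  {"dx":-48,"dy":-31,"dz":0,"roll":0},
  {"dx":-48,"dy":-31,"dz":0,"roll":0},
  {"dx":-48,"dy":-31,"dz":0,"roll":0},
])

```text
clock: 1.4
position: [0.5553, 0.123, 0.3305]
tcp_rot: [-0.0, 0.202, 0.979, 0.0]
ft_force: [-0.1, 1.1, 1.0]
gripper_width: 0.999
finger_force: 0.0
```

play_rows([
  {"dx":-42,"dy":-26,"dz":0,"roll":0},
  {"dx":-42,"dy":-26,"dz":0,"roll":0},
  {"dx":-42,"dy":-26,"dz":0,"roll":0},
  {"dx":-40,"dy":-26,"dz":0,"roll":0},
  {"dx":0,"dy":0,"dz":0,"roll":-0.148},
  {"dx":0,"dy":0,"dz":0,"roll":-0.148},
  {"dx":0,"dy":0,"dz":0,"roll":-0.148},
  {"dx":0,"dy":0,"dz":0,"roll":-0.148},
  {"dx":0,"dy":0,"dz":0,"roll":-0.148},
  {"dx":0,"dy":0,"dz":0,"roll":0},
])

```text
clock: 2.65
position: [0.6658, -0.0364, 0.3303]
tcp_rot: [-0.0, -0.165, 0.986, 0.0]
ft_force: [-0.0, 0.3, -0.4]
gripper_width: 1.001
finger_force: 0.0
```

Run:
```python
from h import *
o=manip.get_obs();c=cam('wrist',o);im=manip.read_camera('wrist')[:,:,::-1]
cv2.imwrite('pics/w2.png',im);np.savez('w2.npz',K=c[0],E=c[1])
x=R.from_quat(np.roll(o['tcp_rot'],-1)).as_matrix()
print(o['clock'],o['position'],np.degrees(np.arctan2(x[1,0],x[0,0])),x[:,2],o['joints'])
```

```text
2.65 [ 0.66577224 -0.03644954  0.3302519 ] -160.96484595393713 [-5.67718405e-04  1.98851799e-05 -9.99999839e-01] [-5.69361067e-02  3.39731743e-01  1.39833424e+00 -1.26283181e-05
  1.40409460e+00 -1.95995639e+00]
```

View pics/w2.png

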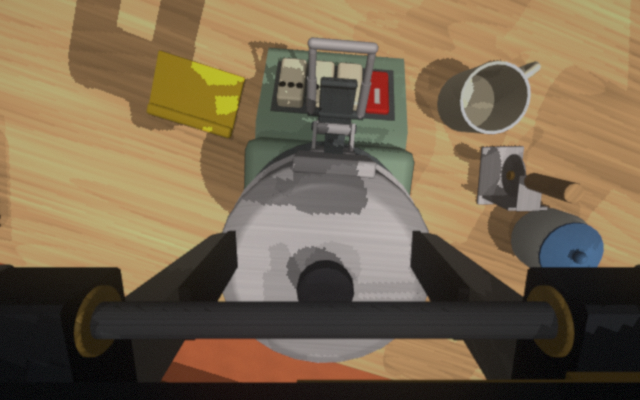

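The wrist view has the loop bar from (312,43) to (375,48), the lever plate around (338,95), the keeper plate at (333,163) and the red key at (377,92). The console front edge runs from (275,48) to (405,60), so the mill is turned about 5° from the tool.

Run:
```python
import cv2
im=cv2.imread('pics/w2.png')[28:178,240:420]
cv2.imwrite('pics/w2c.png',cv2.resize(im,(720,600),interpolation=cv2.INTER_CUBIC))
```

```text
(no output)
```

View pics/w2c.png

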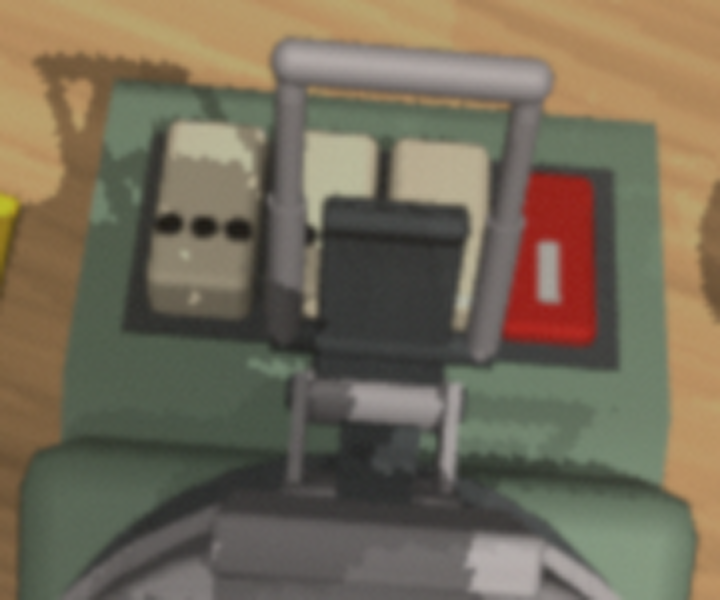

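The crop has the three dots centred at (204,227), the red key's mark at (548,272), the pivot axle's middle at about (380,402), the lever end at about (396,212), and the bar's middle at (412,70) with ends at (290,62) and (535,78).

Run:
```python
from h import *
from scipy.optimize import least_squares
d=np.load('w2.npz');c=(d['K'],d['E'])
def W(p,m):
    m=np.atleast_2d(m)/1000.;cs,s=np.cos(p[2]),np.sin(p[2]);return np.c_[p[0]+cs*m[:,0]-s*m[:,1],p[1]+s*m[:,0]+cs*m[:,1],m[:,2]]
px=np.array([(204,227),(548,272),(380,402),(396,212),(290,62),(535,78)])/4.+[240,28]
def pts(p):
    t=p[3];L=lambda r,y:(-108-r*np.sin(t),y,170+r*np.cos(t))
    return W(p,[(-160.9,-51,74.1),(-155,51,66.6),(-108,0,170),L(55,0),L(84,-22),L(84,22)])
f=lambda p:np.r_[(proj(c,pts(p))-px).ravel(),(p[:2]-[.7117,-.0203])/.003]
r=least_squares(f,[.71,-.02,.26,.8],x_scale=[.01,.01,.1,.1]);p=r.x
print(p,np.degrees(p[2]));print(r.fun.reshape(-1,2).round(1))
for n in('scene','side'):print(n,proj(cam(n),np.r_[pts(p),W(p,[(0,0,280),(-200,88,20),(-200,-88,20)])]).round(0).tolist())
print('w',proj(c,W(p,[(0,0,290),(-200,88,25),(-200,-88,25),(-96,0,264)])).round(0).tolist())
np.save('pose.npy',p)
```

```text
[ 0.71371371 -0.01632575  0.26519992  0.90869731] 15.194835900761792
[[ 1.1 -3.4]
 [-0.3 -2.8]
 [-0.7  4.4]
 [ 0.4 -0.5]
 [ 1.2  0.2]
 [-1.8  0.4]
 [ 0.7  1.3]]
scene [[269.0, 254.0], [276.0, 222.0], [289.0, 218.0], [269.0, 209.0], [257.0, 213.0], [260.0, 197.0], [336.0, 193.0], [264.0, 219.0], [254.0, 276.0]]
side [[322.0, 293.0], [298.0, 265.0], [325.0, 242.0], [310.0, 243.0], [307.0, 249.0], [295.0, 237.0], [364.0, 186.0], [276.0, 276.0], [319.0, 326.0]]
w [[328.0, 301.0], [404.0, 61.0], [268.0, 52.0], [337.0, 156.0]]
```

Run:
```python
from h import *
from scipy.optimize import least_squares
d=np.load('w2.npz');c=(d['K'],d['E'])
def W(p,m):
    m=np.atleast_2d(m)/1000.;cs,s=np.cos(p[2]),np.sin(p[2]);return np.c_[p[0]+cs*m[:,0]-s*m[:,1],p[1]+s*m[:,0]+cs*m[:,1],m[:,2]]
C=lambda l:np.array(l)/4.+[240,28]
px=C([(204,227),(548,272),(380,402),(382,347),(396,212),(290,62),(535,78),(112,82),(655,124)])
def pts(p):
    t=p[3];L=lambda r,y:(-108-r*np.sin(t),y,170+r*np.cos(t));a,b=.788*p[4]*1e3,.616*p[4]*1e3
    return W(p,[(-160.9+a,-51,74.1+b),(-155+a,51,66.6+b),(-108,0,170),L(18,0),L(55,0),L(84,-22),L(84,22),(-200,-88,24),(-200,88,24)])
f=lambda p:np.r_[(proj(c,pts(p))-px).ravel(),(p[:2]-[.7117,-.0203])/.003]
r=least_squares(f,[.71,-.02,.26,.8,0],x_scale=[.01,.01,.1,.1,.01]);p=r.x
print(p,np.degrees(p[2]));print(r.fun.reshape(-1,2).round(1))
q=lambda *m:((proj(c,W(p,m))-[240,28])*4).round(0).tolist()
print('edge',q((-108,-68,95),(-108,68,95)),'keeper lip top',q((-104,0,225),(-100,0,225)),'lidflat',q((-88,0,264),(-88,0,205)),'panelbottom',q((-194,0,28)))
# independent z check of side-view red key
for n in('scene','side'):print(n,proj(cam(n),pts(p)).round(0).tolist())
np.save('pose.npy',p)
```

```text
[ 0.71043115 -0.01768815  0.26370783  0.82011021  0.00965436] 15.109345720658343
[[ 0.2 -0.4]
 [-0.1  0.4]
 [-0.8  0.6]
 [ 0.3 -0.3]
 [ 0.4 -1.5]
 [ 0.6  0.4]
 [-1.2  0.8]
 [ 0.3  0.2]
 [ 0.2 -0.3]
 [-0.4  0.9]]
edge [[134.0, 381.0], [604.0, 414.0]] keeper lip top [[384.0, 432.0], [382.0, 452.0]] lidflat [[384.0, 536.0], [375.0, 504.0]] panelbottom [[384.0, 120.0]]
scene [[270.0, 254.0], [278.0, 221.0], [288.0, 218.0], [282.0, 215.0], [269.0, 209.0], [257.0, 211.0], [260.0, 196.0], [253.0, 275.0], [263.0, 218.0]]
side [[323.0, 291.0], [299.0, 263.0], [324.0, 243.0], [320.0, 243.0], [310.0, 242.0], [308.0, 247.0], [295.0, 235.0], [318.0, 326.0], [274.0, 276.0]]
```

The fit is consistent to about 1 px: the mill is at (0.7104, -0.0177) with yaw 15.1°, the lever is at 0.82 rad, and the keys sit about 10 mm up-slope of mid panel. Next I close the fingers, align the tool with the mill and go down in front of the loop bar.

play_rows([
  {"dx":0,"dy":0,"dz":0,"roll":0.069},
  {"dx":38,"dy":6.5,"dz":0,"roll":0},
  {"dx":38,"dy":0,"dz":0,"roll":0},
  {"dx":38,"dy":0,"dz":0,"roll":0},
  {"dx":38,"dy":0,"dz":0,"roll":0},
  {"dx":0,"dy":0,"dz":25,"roll":0},
  {"dx":0,"dy":0,"dz":30,"roll":0},
  {"dx":0,"dy":0,"dz":30,"roll":0},
  {"dx":0,"dy":0,"dz":25,"roll":0},
  {"dx":0,"dy":0,"dz":0,"roll":0},
], grip=0, squeeze=20)

```text
clock: 3.95
position: [0.5162, -0.0697, 0.2191]
tcp_rot: [-0.002, -0.13, 0.991, 0.0]
ft_force: [-0.2, 0.5, 1.1]
gripper_width: 0.005
finger_force: 0.0
```

```bash
cat >> h.py <<'E'
def mill():
    o=manip.get_obs();p=np.load('pose.npy');d=np.array(o['position'])[:2]-p[:2];cs,s=np.cos(p[2]),np.sin(p[2])
    x=R.from_quat(np.roll(o['tcp_rot'],-1)).as_matrix()
    print(round(o['clock'],2),'mill mm',np.round(1e3*np.array([cs*d[0]+s*d[1],-s*d[0]+cs*d[1],o['position'][2]]),1),'yawerr',round(np.degrees(np.arctan2(x[1,0],x[0,0])-p[2])%360-180,2),'F',np.round(o['ft_force'],1),o['gripper_width'])
E
python3 -c "
from h import *
mill()"
```

```text
3.95 mill mm [-201.1    0.4  219.1] yawerr -0.12 F [-0.2  0.5  1.1] 0.004516199998722602
```

play_rows([
  {"dx":-10,"dy":0,"dz":0,"roll":0},
  {"dx":-8,"dy":0,"dz":0,"roll":0},
  {"dx":-8,"dy":0,"dz":-1,"roll":0},
  {"dx":-8,"dy":0,"dz":-1,"roll":0},
  {"dx":-8,"dy":0,"dz":-1,"roll":0},
  {"dx":-8,"dy":0,"dz":-1,"roll":0},
  {"dx":-8,"dy":0,"dz":-1,"roll":0},
  {"dx":-8,"dy":0,"dz":0,"roll":0},
  {"dx":-8,"dy":0,"dz":0,"roll":0},
  {"dx":0,"dy":0,"dz":0,"roll":0},
])

```text
clock: 5.2
position: [0.5894, -0.0504, 0.2254]
tcp_rot: [0.0, -0.132, 0.991, 0.0]
ft_force: [-0.1, -0.7, 0.2]
gripper_width: 0.007
finger_force: 0.0
```

Run:
```python
from h import *
mill()
o=manip.get_obs();w=manip.read_camera('wrist')[:,:,::-1];s=manip.read_camera('side')[:,:,::-1]
a=cv2.resize(w[20:270,200:440],(480,500));b=cv2.resize(s[150:350,250:400],(375,500))[:,:320]
cv2.imwrite('pics/c3.png',np.hstack([a,b]))
```

```text
5.2 mill mm [-125.4   -0.   225.4] yawerr 0.04 F [-0.1 -0.7  0.2] 0.007170030878171603
```

View pics/c3.png

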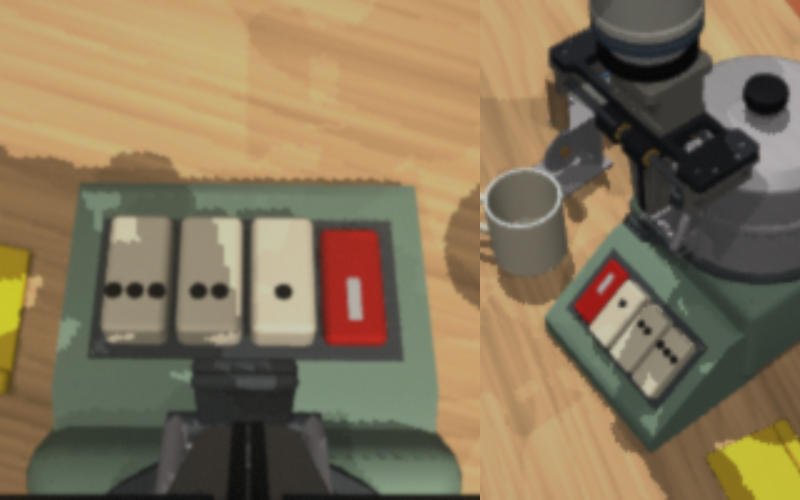

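The loop has tipped over towards the lid: its legs run back past the fingers at (175,440) and (315,440), and the lever end is in front of them at (245,370). The keys are untouched. Next I back off over the lever end and press it down gently.

play_rows([
  {"dx":8,"dy":0,"dz":0,"roll":0},
  {"dx":8,"dy":0,"dz":0,"roll":0},
  {"dx":9,"dy":0,"dz":0,"roll":0},
  {"dx":0,"dy":0,"dz":6,"roll":0},
  {"dx":0,"dy":0,"dz":6,"roll":0},
  {"dx":0,"dy":0,"dz":6,"roll":0},
  {"dx":0,"dy":0,"dz":6,"roll":0},
  {"dx":0,"dy":0,"dz":6,"roll":0},
  {"dx":0,"dy":0,"dz":6,"roll":0},
  {"dx":0,"dy":0,"dz":6,"roll":0},
])

```text
clock: 6.55
position: [0.565, -0.057, 0.183]
tcp_rot: [0.0, -0.132, 0.991, 0.0]
ft_force: [-1.8, -0.7, 1.3]
gripper_width: 0.002
finger_force: 0.7
```

Run:
```python
from h import *
mill()
w=manip.read_camera('wrist')[:,:,::-1];s=manip.read_camera('scene')[:,:,::-1]
a=cv2.resize(w[20:270,200:440],(480,500));b=cv2.resize(s[160:285,240:320],(320,500),interpolation=cv2.INTER_CUBIC)
cv2.imwrite('pics/c4.png',np.hstack([a,b]))
```

```text
6.55 mill mm [-150.7   -0.   183. ] yawerr 0.03 F [-1.8 -0.7  1.3] 0.002020835076133779
```

View pics/c4.png

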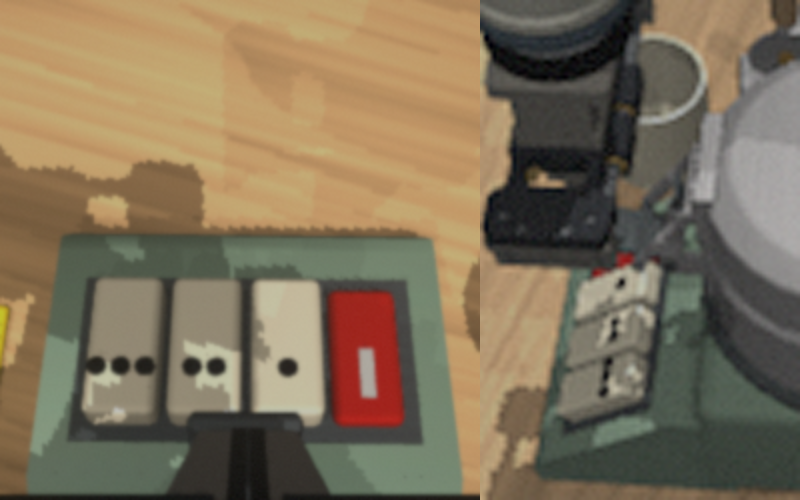

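The lever end shows just in front of the fingertips at (245,420). In the scene view the loop leg runs back to the lid at (670,195). I keep pressing down.

play_rows([
  {"dx":0,"dy":0,"dz":5,"roll":0},
  {"dx":0,"dy":0,"dz":5,"roll":0},
  {"dx":0,"dy":0,"dz":5,"roll":0},
  {"dx":0,"dy":0,"dz":5,"roll":0},
  {"dx":0,"dy":0,"dz":5,"roll":0},
  {"dx":0,"dy":0,"dz":5,"roll":0},
  {"dx":0,"dy":0,"dz":5,"roll":0},
  {"dx":0,"dy":0,"dz":5,"roll":0},
  {"dx":0,"dy":0,"dz":4,"roll":0},
  {"dx":0,"dy":0,"dz":0,"roll":0},
])

```text
clock: 7.9
position: [0.5648, -0.0572, 0.1396]
tcp_rot: [0.0, -0.132, 0.991, -0.0]
ft_force: [-0.6, -1.3, 5.3]
gripper_width: 0.003
finger_force: 1.9
```

Run:
```python
from h import *
mill()
w=manip.read_camera('wrist')[:,:,::-1];s=manip.read_camera('scene')[:,:,::-1]
a=cv2.resize(w[20:270,200:440],(480,500));b=cv2.resize(s[160:285,240:320],(320,500),interpolation=cv2.INTER_CUBIC)
cv2.imwrite('pics/c5.png',np.hstack([a,b]))
```

```text
7.9 mill mm [-150.9   -0.2  139.6] yawerr 0.03 F [-0.6 -1.3  5.3] 0.003103822052121315
```

View pics/c5.png

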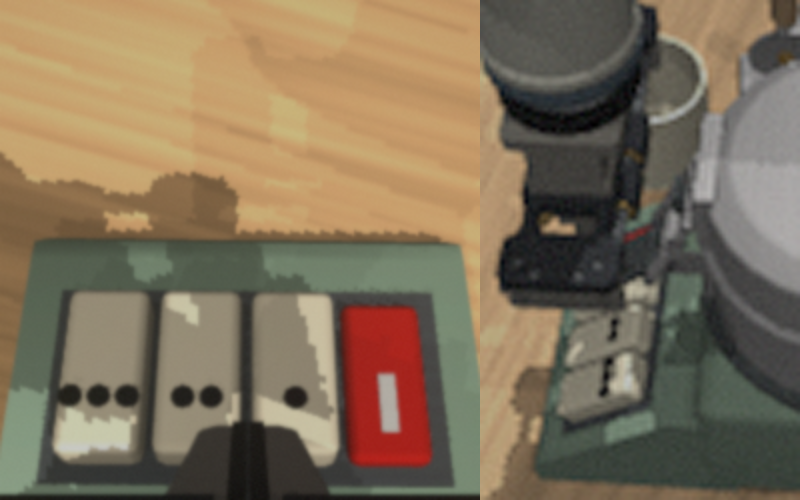

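The fingers are at z = 140 in front of the lever, with a spring force of about 5 N, which means the loop is hooked. The keys are untouched. Next I push back over centre.

play_rows([
  {"dx":-3,"dy":0,"dz":0,"roll":0},
  {"dx":-3,"dy":0,"dz":0,"roll":0},
  {"dx":-3,"dy":0,"dz":0,"roll":0},
  {"dx":-3,"dy":0,"dz":0,"roll":0},
  {"dx":-3,"dy":0,"dz":0,"roll":0},
  {"dx":-2,"dy":0,"dz":0,"roll":0},
  {"dx":-2,"dy":0,"dz":0,"roll":0},
  {"dx":-2,"dy":0,"dz":0,"roll":0},
  {"dx":-2,"dy":0,"dz":0,"roll":0},
  {"dx":0,"dy":0,"dz":0,"roll":0},
])

```text
clock: 9.25
position: [0.5877, -0.051, 0.1396]
tcp_rot: [0.001, -0.132, 0.991, -0.0]
ft_force: [1.1, 0.1, 0.1]
gripper_width: 0.002
finger_force: 0.0
```

```bash
python3 -c "
from h import *
mill()"
```

```text
9.25 mill mm [-1.271e+02 -1.000e-01  1.396e+02] yawerr 0.03 F [1.1 0.1 0.1] 0.0024210622770923945
```

play_rows([
  {"dx":-1,"dy":0,"dz":0,"roll":0},
  {"dx":-1,"dy":0,"dz":0,"roll":0},
  {"dx":0,"dy":0,"dz":0,"roll":0},
  {"dx":20,"dy":0,"dz":0,"roll":0},
  {"dx":30,"dy":0,"dz":0,"roll":0},
  {"dx":30,"dy":0,"dz":0,"roll":0},
  {"dx":0,"dy":0,"dz":-25,"roll":0},
  {"dx":0,"dy":0,"dz":-45,"roll":0},
  {"dx":0,"dy":0,"dz":-50,"roll":0},
  {"dx":0,"dy":0,"dz":-50,"roll":0},
])

```text
clock: 10.5
position: [0.5115, -0.0714, 0.3113]
tcp_rot: [0.0, -0.132, 0.991, -0.0]
ft_force: [0.5, 0.4, 0.4]
gripper_width: 0.005
finger_force: 0.0
```

play_rows([
  {"dx":-40,"dy":0,"dz":-20,"roll":0},
  {"dx":-40,"dy":0,"dz":0,"roll":0},
  {"dx":-40,"dy":0,"dz":0,"roll":0},
  {"dx":-35,"dy":0,"dz":0,"roll":0},
  {"dx":0,"dy":0,"dz":0,"roll":0},
  {"dx":0,"dy":0,"dz":0,"roll":0},
  {"dx":0,"dy":0,"dz":0,"roll":0},
  {"dx":0,"dy":0,"dz":0,"roll":0},
  {"dx":0,"dy":0,"dz":0,"roll":0},
  {"dx":0,"dy":0,"dz":0,"roll":0},
], grip=91.9)

```text
clock: 11.75
position: [0.6612, -0.031, 0.3298]
tcp_rot: [0.0, -0.132, 0.991, -0.0]
ft_force: [-0.2, 0.5, 0.9]
gripper_width: 0.998
finger_force: 0.0
```

Run:
```python
from h import *
mill()
o=manip.get_obs();c=cam('wrist',o);np.savez('w6.npz',K=c[0],E=c[1])
w=manip.read_camera('wrist')[:,:,::-1];s=manip.read_camera('side')[:,:,::-1]
cv2.imwrite('pics/w6.png',w)
a=cv2.resize(w[25:175,250:410],(533,500),interpolation=cv2.INTER_CUBIC);b=cv2.resize(s[200:325,280:346],(264,500),interpolation=cv2.INTER_CUBIC)
cv2.imwrite('pics/c6.png',np.hstack([a,b]))
```

```text
11.75 mill mm [-5.100e+01 -1.000e-01  3.298e+02] yawerr 0.02 F [-0.2  0.5  0.9] 0.9983272856158417
```

View pics/c6.png

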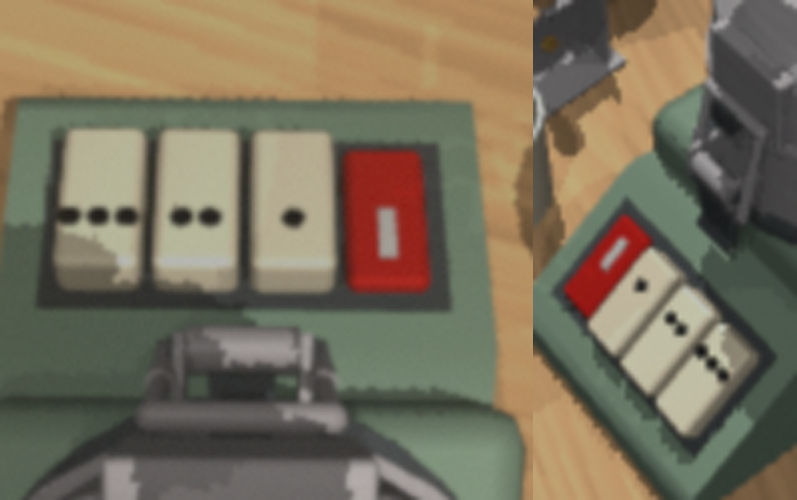

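The lever is down (side view (715,230)), and the loop bar lies across the keeper at (241,415). The two-dot key's dots are at (195,216). I check these positions in numbers.

Run:
```python
from h import *
d=np.load('w6.npz');c=(d['K'],d['E']);p=np.load('pose.npy');cs,s=np.cos(p[2]),np.sin(p[2])
def inm(px,z):
    q=onz(c,px,z/1e3)[:2]-p[:2];return np.round(1e3*np.array([cs*q[0]+s*q[1],-s*q[0]+cs*q[1]]),1)
f=lambda x,y:(250+x*.3,25+y*.3)
print('bar',inm(f(241,415),220),'k2',inm(f(195,216),80),'k3',inm(f(97,216),80),'k1',inm(f(292,217),80),'red',inm(f(388,232),72.6))
```

```text
bar [-95.4  -0.7] k2 [-152.9  -17.5] k3 [-152.9  -51.8] k1 [-152.6   16.5] red [-148.1   51.1]
```

play_rows([
  {"dx":29,"dy":-18,"dz":0,"roll":0},
  {"dx":29,"dy":-18,"dz":0,"roll":0},
  {"dx":29,"dy":-18,"dz":0,"roll":0},
  {"dx":28,"dy":-17,"dz":0,"roll":0},
  {"dx":0,"dy":0,"dz":40,"roll":0},
  {"dx":0,"dy":0,"dz":50,"roll":0},
  {"dx":0,"dy":0,"dz":50,"roll":0},
  {"dx":0,"dy":0,"dz":50,"roll":0},
  {"dx":0,"dy":0,"dz":35,"roll":0},
  {"dx":0,"dy":0,"dz":0,"roll":0},
])

```text
clock: 13.1
position: [0.5669, -0.1291, 0.1022]
tcp_rot: [-0.002, -0.132, 0.991, 0.001]
ft_force: [-0.2, -0.1, 1.5]
gripper_width: 1.002
finger_force: 0.0
```

Run:
```python
from h import *
mill()
w=manip.read_camera('wrist')[:,:,::-1];cv2.imwrite('pics/w7.png',w)
```

```text
13.1 mill mm [-167.6  -70.1  102.2] yawerr 0.03 F [-0.2 -0.1  1.5] 1.0017426800031342
```

View pics/w7.png

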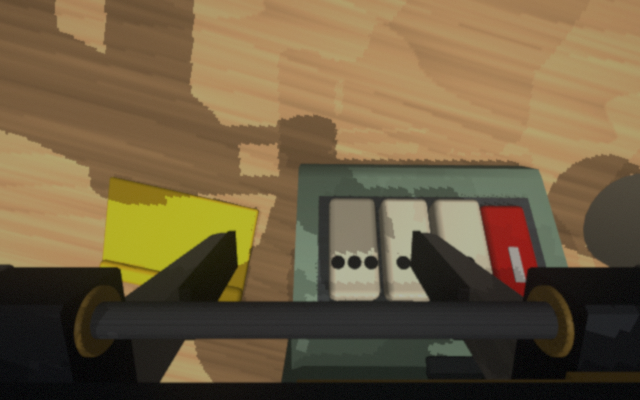

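The right finger is above the two-dot key at (420,235). The other finger hangs beside the console, high over the scraper (which is only 10 mm high). Next I press along the key's travel.

play_rows([
  {"dx":0,"dy":0,"dz":11,"roll":0},
  {"dx":0,"dy":0,"dz":11,"roll":0},
  {"dx":-1.2,"dy":0,"dz":1.6,"roll":0},
  {"dx":-1.2,"dy":0,"dz":1.6,"roll":0},
  {"dx":-1.2,"dy":0,"dz":1.6,"roll":0},
  {"dx":-1.2,"dy":0,"dz":1.6,"roll":0},
  {"dx":-1.2,"dy":0,"dz":1.6,"roll":0},
  {"dx":-1.2,"dy":0,"dz":1.6,"roll":0},
  {"dx":0,"dy":0,"dz":0,"roll":0},
  {"dx":0,"dy":0,"dz":0,"roll":0},
])

```text
clock: 14.4
position: [0.576, -0.1277, 0.073]
tcp_rot: [0.0, -0.132, 0.991, -0.0]
ft_force: [-1.3, 0.4, 2.2]
gripper_width: 0.999
finger_force: 1.0
```

```bash
python3 -c "
from h import *
mill()"
```

```text
14.4 mill mm [-158.5  -71.1   73. ] yawerr 0.03 F [-1.3  0.4  2.2] 0.9992988930670452
```

play_rows([
  {"dx":-0.6,"dy":0,"dz":0.8,"roll":0},
  {"dx":-0.6,"dy":0,"dz":0.8,"roll":0},
  {"dx":-0.6,"dy":0,"dz":0.8,"roll":0},
  {"dx":-0.6,"dy":0,"dz":0.8,"roll":0},
  {"dx":0,"dy":0,"dz":0,"roll":0},
  {"dx":0,"dy":0,"dz":0,"roll":0},
  {"dx":0,"dy":0,"dz":0,"roll":0},
  {"dx":0,"dy":0,"dz":0,"roll":0},
  {"dx":0,"dy":0,"dz":0,"roll":0},
  {"dx":0,"dy":0,"dz":0,"roll":0},
])

```text
clock: 15.65
position: [0.5782, -0.127, 0.0698]
tcp_rot: [0.0, -0.132, 0.991, -0.0]
ft_force: [-1.7, -0.6, 3.2]
gripper_width: 0.999
finger_force: 1.5
```

```bash
cat > red.py <<'E'
from h import *
mill()
i=manip.read_camera('side')[:,:,::-1].copy();cv2.imwrite('pics/s_now.png',i)
h=cv2.cvtColor(i,cv2.COLOR_BGR2HSV);m=(((h[...,0]<8)|(h[...,0]>172))&(h[...,1]>140)&(h[...,2]>80)).astype(np.uint8)
print(blob(m,(270,235,330,300)))
E
python3 red.py
```

```text
15.65 mill mm [-156.2  -71.1   69.8] yawerr 0.03 F [-1.7 -0.6  3.2] 0.9985354957892063
(array([292.97350993, 270.45695364]), array([286, 261,  15,  18, 151], dtype=int32))
```

play_rows([
  {"dx":-0.6,"dy":0,"dz":0.8,"roll":0},
  {"dx":-0.6,"dy":0,"dz":0.8,"roll":0},
  {"dx":-0.6,"dy":0,"dz":0.8,"roll":0},
  {"dx":0,"dy":0,"dz":0,"roll":0},
  {"dx":0,"dy":0,"dz":0,"roll":0},
  {"dx":0,"dy":0,"dz":0,"roll":0},
  {"dx":0,"dy":0,"dz":0,"roll":0},
  {"dx":0,"dy":0,"dz":0,"roll":0},
  {"dx":0,"dy":0,"dz":0,"roll":0},
  {"dx":0,"dy":0,"dz":0,"roll":0},
])

```text
clock: 16.95
position: [0.579, -0.1269, 0.0688]
tcp_rot: [-0.001, -0.132, 0.991, -0.0]
ft_force: [-8.9, -2.3, 21.3]
gripper_width: 0.997
finger_force: 11.1
```

```bash
python3 red.py
```

```text
16.95 mill mm [-155.3  -71.2   68.8] yawerr 0.06 F [-8.9 -2.3 21.3] 0.9971673815718421
(array([293.01973684, 270.43421053]), array([286, 261,  15,  18, 152], dtype=int32))
```

The key is at its hard bottom (23 N). I release it and rise to look.

play_rows([
  {"dx":1.2,"dy":0,"dz":-1.6,"roll":0},
  {"dx":2.4,"dy":0,"dz":-3.2,"roll":0},
  {"dx":4,"dy":0,"dz":-5,"roll":0},
  {"dx":5,"dy":0,"dz":-10,"roll":0},
  {"dx":0,"dy":0,"dz":-40,"roll":0},
  {"dx":0,"dy":0,"dz":-50,"roll":0},
  {"dx":0,"dy":0,"dz":-50,"roll":0},
  {"dx":0,"dy":0,"dz":-50,"roll":0},
  {"dx":0,"dy":0,"dz":-50,"roll":0},
  {"dx":0,"dy":0,"dz":0,"roll":0},
])

```text
clock: 18.25
position: [0.5693, -0.1303, 0.332]
tcp_rot: [0.004, -0.132, 0.991, -0.001]
ft_force: [-0.0, 0.3, -0.7]
gripper_width: 1.0
finger_force: 0.0
```

play_rows([
  {"dx":-28,"dy":18,"dz":0,"roll":0},
  {"dx":-28,"dy":18,"dz":0,"roll":0},
  {"dx":-28,"dy":18,"dz":0,"roll":0},
  {"dx":-28,"dy":17,"dz":0,"roll":0},
  {"dx":0,"dy":0,"dz":0,"roll":0},
  {"dx":0,"dy":0,"dz":0,"roll":0},
  {"dx":0,"dy":0,"dz":0,"roll":0},
  {"dx":0,"dy":0,"dz":0,"roll":0},
  {"dx":0,"dy":0,"dz":0,"roll":0},
  {"dx":0,"dy":0,"dz":0,"roll":0},
])

```text
clock: 19.5
position: [0.6572, -0.0322, 0.3273]
tcp_rot: [0.0, -0.132, 0.991, -0.0]
ft_force: [0.1, -0.1, -0.4]
gripper_width: 0.999
finger_force: 0.0
```

Run:
```python
from h import *
mill()
w=manip.read_camera('wrist')[:,:,::-1];s=manip.read_camera('side')[:,:,::-1]
a=cv2.resize(w[25:175,250:410],(533,500),interpolation=cv2.INTER_CUBIC);b=cv2.resize(s[200:325,280:346],(264,500),interpolation=cv2.INTER_CUBIC)
cv2.imwrite('pics/c8.png',np.hstack([a,b]))
```

```text
19.5 mill mm [-5.520e+01 -2.000e-01  3.273e+02] yawerr 0.01 F [ 0.1 -0.1 -0.4] 0.9988412212860112
```

View pics/c8.png

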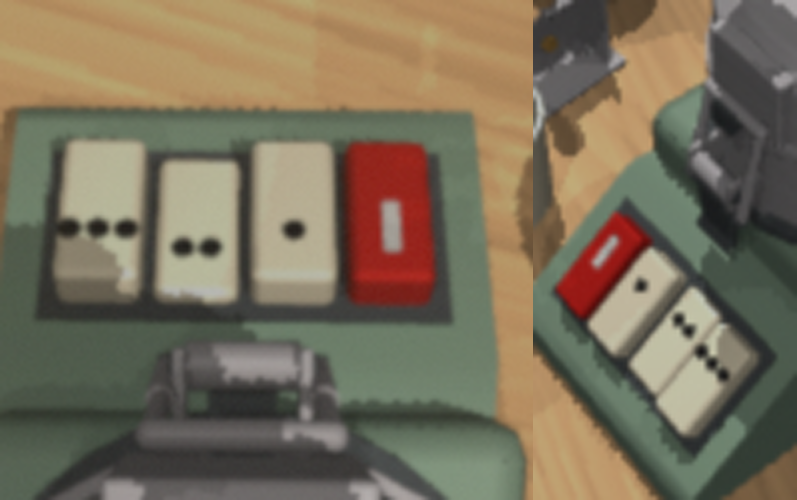

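The two-dot key is latched down at (198,230) and the red key is up at (390,225). The one-dot and three-dot keys are up, and the latch is still closed. The arm touches nothing, so I hand the job in.

```bash
python3 -c "
from rig import manip
print(manip.finish_job())"
```

```text
the job is handed in; nothing more can be done
None
```

The lid is clamped (loop in the keeper, lever snapped down), the two-dot key is latched with the red, one-dot and three-dot keys up, the bystanders were not touched, and the job is handed in at about 19.6 s; no verdict came back.

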